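# Find the parts-tub lid that rocks and snap it on

## Robot

A 6-joint arm with a two-finger parallel gripper is mounted at the origin on the work surface. World frame = base frame: x ahead of the robot, y to its left, z up, the work surface at z = 0. Lengths are in m, angles in rad, forces in N, time in s.
With the tool pointing down it reaches from about 0.425 to 0.925 m from the base axis. Payload 12.5 kg.
Tool frame: the origin (TCP) lies midway between the tips of the shut fingers; the grasp point (between the pads) lies 19 mm behind it; z points along the fingers, x is the direction in which the jaws open and shut, and the axes are right-handed (so a half turn about z gives the same grasp; the last joint's range is limited). The gripper opens to 85 mm and grips with 20 to 120 N. Pads are 22 mm wide; open, the fingers measure 114 mm over their backs; the gripper's body (76 mm by 85 mm) begins 54 mm behind the grasp point. The pads swing forward as they close: fully open they stand 13 mm farther back than shut.
Start: joints at [-1.258, 0.491, 1.559, -0, 1.092, -0.106], TCP at [0.254, -0.571, 0.231] pointing down, gripper open.
Joint ranges: [-3.1, 3.1], [-0.84, 2.19], [0.05, 2.79], [-1.13, 4.28], [0.06, 2.93], [-2.69, 2.69]. Speed limits (rad/s): [2.22, 2.22, 2.79, 3.14, 3.14, 3.14].

## Interface

Orientations are given as a unit quaternion [x, y, z, w].
In Python, from rig import arm gives the robot as it stands.
- The arm moves only by the tool play_rows, never from a script. Its argument "moves" is text: rows parted by semicolons, each of 4 numbers parted by spaces: the shift along the world's x, y, z normalised to -1 to 1, where 1 is 0.025 m, then the turn about the world's z normalised to -1 to 1, where 1 is 0.1 rad. A call has 1 to 20 rows; each row shifts and turns the commanded pose from where the row before left it; what a row does not reach is not made up. A row lasts 1/12 s, in which the tool goes at most 41.7 mm and 7.16 degrees, less where a joint would pass 70% of its speed; a pose out of reach is approached as far as the arm can. A call with a number of a shift or a turn outside -1 to 1 is refused whole. A call with a gripper value outside its range is refused whole. "grip" is the closure, from 0 (fully open) to 1 (shut), set as the call begins (left out, the last holds). The fingers move at their own pace and stop on an object; the grip force is fixed at half the most. Time passes only in rows, so rows that do not move let the fingers close. It gives the time, the measured TCP pose, the force and the opening at its end, in the units of the state.
- arm.state(): the state, without advancing time (a new reading comes with each control period).
- arm.grab_frame(name): name is "side" or "top" or "wrist"; returns the picture (384x512x3 uint8, red, green, blue); there is no depth.
- arm.camera_info(name): a dict with "mtx" (3x3 intrinsics, pixels), "camera_from_world" (4x4, takes a point from world to camera coordinates). Camera axes: x right, y down, z forward; pixel columns grow to the right and rows downward; lengths in m; the calibration is good to about 2 mm. A picture is of the moment at which its call begins: read the wrist's pose just before it. camera_info takes no time and is no camera call; for the wrist camera it gives the pose at the moment of the call.
- arm.job_done(): hands the job in, once; it reports no verdict.
The state is a dict: "time": time; "joints": joint angles; "dq": joint speeds; "joint_efforts": joint torques, N m; "tool_pos": TCP position; "orientation": TCP orientation; "wrist_force": force on the tool from outside, world axes, zero at the start; "torque": the same for the moment, N m; "grip_width": finger opening in m.
Only numpy, scipy, OpenCV 4.12 (cv2) and the standard library are available. Lean on these libraries where they do the work, as an engineer would, in place of code of your own. Each camera call takes 0.05 s, during which the arm holds its last target. There are 200 camera calls.

## Task

Four parts tubs with clip-on lids stand in the board, and one of the lids is not snapped on. Press the lids on a long side with the fingertips, one after another, until you find the one that rocks, then press that lid down until it is clipped at both ends and lies level and fully home on its tub. Do it by pressing alone: pick nothing up, and leave the other lids, the nut, the bolt and the carton as they are.

Things in the scene. Friction and masses are not known exactly. Their poses are not given: they have to be found in the camera images.
- lid1_top (a point): centre of the top of a grey plastic lid on a blue tub. The four lids are alike and any may be the loose one: flat plates, 92 mm along the point's x, 126 mm along y, 4 mm thick, z up, with a 1 mm rib; a fingertip may press anywhere. All four tops are 84 mm above the bench at the start, as the tubs are wedged in the board at unequal depths: height does not tell which is loose
- lid2_top (a point): the same point of the second lid. Of every lid: the tub's rim runs under the plate 42 mm from the centre along x and 58 mm along y; a lip below keeps the lid in place. A sprung clip 22 mm wide stands at the middle of each short end (y = +63 and -63 mm), up to 3 mm above the top of a snapped-on lid. Such a lid lies on the rim under both clips and does not move when pressed
- lid3_top (a point): the same point of the third lid. The loose lid, whichever it is, rides on top of its two clips, level, 6 mm above its rim: 1 N on a long side, 32 mm from the centre along x, tips it until it meets the rim, 3 to 4.5 mm down under the fingertip, and it swings back when let go. Pressing there with up to 25 N does not seat it
- lid4_top (a point): the same point of the fourth lid. The loose lid, whichever it is, is snapped on by pressing: 4 to 10 N near one short end (45 mm from the centre along y, x = 0) takes that end past its clip and 6 mm down onto the rim, then the other end likewise; 10 to 16 N in the centre snaps both. It then stays down
- nut_mid (a point): centre of a loose steel hexagon nut, 36 mm across flats, 19 mm high, on the ledge at the left (+y) end of the board, whose top is 40 mm above the bench. To be left alone
- bolt_mid (a point): middle of a loose steel hexagon bolt that stands on its head (30 mm across flats) on the same ledge; 58 mm tall, shank 20 mm thick. To be left alone
- carton_mid (a point): centre of a closed cardboard carton 100 x 75 x 55 mm on the bench to the right (-y) of the board. To be left alone
- rack: plywood carrier board with the four tubs in its cut-outs, fixed on the bench, its top 40 mm above the bench. Origin at bench height, midway between the four lids, which stand 118 mm apart along its x and 156 mm apart along its y (centre to centre) with its yaw. It reaches 122 mm either way along x, and from -160 to +255 mm along y: a ledge at its +y end carries a nut and a bolt
Things that resemble listed ones, but are neither listed nor needed, are in the scene too. What is shaped like the part that bears lid1_top but pink or red is not meant.

How it is judged:
On the way:
1. the loose lid is found: pressed on a long side, it rocks (a lid tips by more than 0.08 rad) (angle between any of lid1_top, lid2_top, lid3_top, lid4_top's own z axis and vertical above 0.08 rad), for 0.05 s.
At the end, for the whole second after the job is handed in: One of the lids has come down about 6 mm (its centre 4.5 to 7.5 mm lower than at the start and no more than 8.5 mm from where it was in all); the other three are at their first height within 1.5 mm and within 4 mm of their places; all four are level within 0.02 rad (angle between each of lid1_top, lid2_top, lid3_top, lid4_top's own z axis and vertical below 0.02 rad and ((height (world z) of lid1_top between 0.0765 and 0.0795 m and distance of lid1_top from where it was at the start of the episode below 0.0085 m and height (world z) of lid2_top between 0.0825 and 0.0855 m and distance of each of lid2_top, lid3_top, lid4_top from where it was at the start of the episode below 0.004 m and height (world z) of lid3_top between 0.0825 and 0.0855 m and height (world z) of lid4_top between 0.0825 and 0.0855 m) or (height (world z) of lid2_top between 0.0765 and 0.0795 m and distance of lid2_top from where it was at the start of the episode below 0.0085 m and height (world z) of lid1_top between 0.0825 and 0.0855 m and distance of each of lid1_top, lid3_top, lid4_top from where it was at the start of the episode below 0.004 m and height (world z) of lid3_top between 0.0825 and 0.0855 m and height (world z) of lid4_top between 0.0825 and 0.0855 m) or (height (world z) of lid3_top between 0.0765 and 0.0795 m and distance of lid3_top from where it was at the start of the episode below 0.0085 m and height (world z) of lid1_top between 0.0825 and 0.0855 m and distance of each of lid1_top, lid2_top, lid4_top from where it was at the start of the episode below 0.004 m and height (world z) of lid2_top between 0.0825 and 0.0855 m and height (world z) of lid4_top between 0.0825 and 0.0855 m) or (height (world z) of lid4_top between 0.0765 and 0.0795 m and distance of lid4_top from where it was at the start of the episode below 0.0085 m and height (world z) of lid1_top between 0.0825 and 0.0855 m and distance of each of lid1_top, lid2_top, lid3_top from where it was at the start of the episode below 0.004 m and height (world z) of lid2_top between 0.0825 and 0.0855 m and height (world z) of lid3_top between 0.0825 and 0.0855 m))); the robot touches nothing.
It fails at once if a lid is lifted or carried (its centre more than 10 mm above its first height), or pushed more than 15 mm away (height (world z) of any of lid1_top, lid2_top, lid3_top, lid4_top above 0.094 m or distance of any of lid1_top, lid2_top, lid3_top, lid4_top from where it was at the start of the episode above 0.015 m).
It fails at once if the nut, the bolt or the carton is moved more than 10 mm (distance of any of nut_mid, bolt_mid, carton_mid from where it was at the start of the episode above 0.01 m).
It also fails if it takes over 48 s, if anything falls off the work surface, if the arm or the gripper's body presses on something with over 40 N, if the wrist force passes 120 N, or if a joint passes its speed limit or range.

## Working session

There is one attempt and no reset: what is moved stays moved. The work goes in short steps, Python scripts to look and compute and a tool call to move; the robot and the scene stay as the last step left them, time stands still between calls to the robot, and variables do not carry over. Pictures are saved under pics/ and viewed, about 8 in all and at most 12, crops included, and the job is handed in when it is done.

Besides the shell and the picture viewer there is one more tool, called after "Request:" by a JSON object that holds its "op" and its "data", one argument or row to a line. play_rows: Moves the arm, as the interface text tells. Its arguments: {"type":"object","properties":{"moves":{"type":"string"},"grip":{"type":"number"}},"required":["moves"]}

```bash
mkdir -p pics; ls; python3 - <<'E'
from rig import arm
import cv2,numpy as np
for n in("top","side"):
    im=arm.grab_frame(n); cv2.imwrite(f"pics/{n}0.png",im[...,::-1])
    c=arm.camera_info(n); print(n,np.round(c["mtx"],1).tolist(),np.round(c["camera_from_world"],3).tolist())
s=arm.state(); print(s["time"],s["tool_pos"],s["orientation"],s["wrist_force"],s["grip_width"])
E
```

```text
pics
top [[366.4, 0.0, 257.5], [0.0, 366.4, 185.6], [0.0, 0.0, 1.0]] [[0.022, -1.0, 0.011, -0.019], [-0.995, -0.023, -0.094, 0.621], [0.094, -0.008, -0.996, 1.019], [0.0, 0.0, 0.0, 1.0]]
side [[412.4, 0.0, 251.3], [0.0, 412.4, 183.7], [0.0, 0.0, 1.0]] [[-0.777, -0.63, -0.005, 0.474], [-0.467, 0.581, -0.667, 0.354], [0.423, -0.516, -0.745, 0.844], [0.0, 0.0, 0.0, 1.0]]
0.1 [ 0.25410987 -0.57079571  0.23078751] [ 8.38647885e-01 -5.44673752e-01 -3.81735229e-04 -2.89520189e-04] [ 0.6837978  -0.31623792  0.40941883] 0.08532602994205274
```

View pics/top0.png

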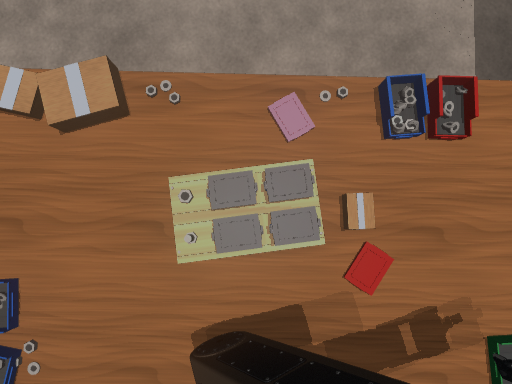

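View pics/side0.png

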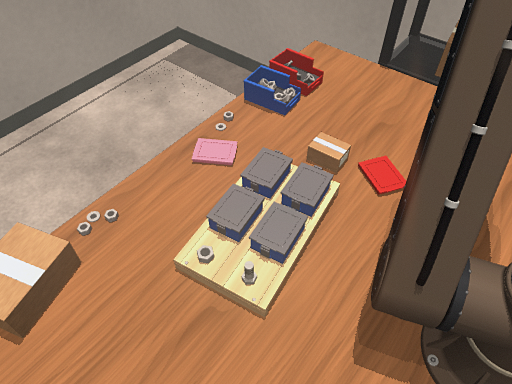

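Top view: yellow board with corners near (169,177), (313,160), (324,243) and (178,262). The lids are near (233,190), (289,183), (237,233) and (295,226), the nut and bolt are on the left ledge, and the carton is at (359,211). I'll measure these now.

```bash
cat > h.py <<'E'
import numpy as np, cv2
from rig import arm
def ray(n,uv,z,c=None):
    c=c or arm.camera_info(n); T=np.array(c["camera_from_world"]); K=np.array(c["mtx"])
    R=T[:3,:3]; o=-R.T@T[:3,3]; d=R.T@np.linalg.solve(K,[uv[0],uv[1],1]); return o+d*(z-o[2])/d[2]
def proj(n,p,c=None):
    c=c or arm.camera_info(n); q=np.array(c["camera_from_world"])@np.r_[p,1]; q=np.array(c["mtx"])@q[:3]; return q[:2]/q[2]
E
python3 - <<'E'
from h import *
im=cv2.imread("pics/top0.png"); hsv=cv2.cvtColor(im,cv2.COLOR_BGR2HSV)
print(hsv[190,233],hsv[183,289],hsv[205,204],hsv[170,175+5])
m=cv2.inRange(hsv,(0,0,70),(179,60,160)); m[:150]=0;m[270:]=0;m[:,:203]=0;m[:,325:]=0
m=cv2.morphologyEx(m,cv2.MORPH_OPEN,np.ones((3,3)))
m=cv2.morphologyEx(m,cv2.MORPH_CLOSE,np.ones((5,5)))
cs=[]
for c in cv2.findContours(m,cv2.RETR_EXTERNAL,cv2.CHAIN_APPROX_NONE)[0]:
    if cv2.contourArea(c)<500: continue
    p=np.float32([ray("top",q[0],.084)[:2] for q in c]); r=cv2.minAreaRect(p)
    cs.append(r[0]); print(np.round(r[0],4),np.round(r[1],4),round(r[2],1))
cs=np.array(cs); print("mid",cs.mean(0)); print(np.round(np.linalg.norm(cs[:,None]-cs[None],axis=2),3))
y=cv2.inRange(hsv,(22,40,120),(40,255,255)); y[:140]=0;y[280:]=0;y[:,:150]=0;y[:,340:]=0
y=cv2.morphologyEx(y,cv2.MORPH_OPEN,np.ones((3,3)))
pts=cv2.findNonZero(y); p=np.float32([ray("top",q[0],.04)[:2] for q in pts]); r=cv2.minAreaRect(p); print("board",r)
for n,uv,z in(("nut",(186,196),.059),("bolt",(192,238),.098)): print(n,ray("top",uv,z))
E
```

```text
[  8  17 118] [ 10  19 118] [ 26  79 167] [ 13 153 140]
[0.4877 0.0474] [0.0929 0.1365] 8.4
[ 0.5106 -0.1066] [0.0925 0.139 ] 8.7
[0.6046 0.0652] [0.0929 0.137 ] 8.7
[ 0.6284 -0.089 ] [0.0935 0.1381] 8.7
mid [ 0.55782644 -0.02076817]
[[0.    0.156 0.118 0.196]
 [0.156 0.    0.196 0.119]
 [0.118 0.196 0.    0.156]
 [0.196 0.119 0.156 0.   ]]Traceback (most recent call last):
  File "<stdin>", line 15, in <module>
  File "h.py", line 4, in ray
    c=c or arm.camera_info(n); T=np.array(c["camera_from_world"]); K=np.array(c["mtx"])
           ~~~~~~~~~~~~~~~^^^
ValueError: time passes only in moves, steps and waits
```

The lids form a clean 118 x 156 mm grid at yaw 8.6°, with centres A(.488,.047), B(.511,-.107), C(.605,.065) and D(.628,-.089). I'll shut the fingers and go high above the inner long side of B at about (.543,-.102), with the jaw axis along board y.

Request:
{"op": "play_rows", "data": {
  "moves": "0.3 0.5 0 -0.14;0.61 1 -0.1 -0.14;0.61 1 -0.1 -0.14;0.61 1 -0.1 -0.14;0.61 1 -0.1 -0.14;0.61 1 -0.1 -0.14;0.61 1 -0.1 -0.14;0.61 1 -0.1 -0.14;0.61 1 -0.1 -0.14;0.61 1 -0.1 -0.14;0.61 1 -0.1 -0.14;0.61 1 -0.1 -0.14;0.61 1 -0.1 -0.14;0.61 1 -0.1 -0.14;0.61 1 -0.1 -0.14;0.61 1 -0.1 -0.14;0.61 1 -0.1 -0.14;0.61 1 -0.1 -0.14;0.61 1 -0.1 -0.14;0.3 0.3 0 -0.14",
  "grip": 1
}}

```text
time: 1.77
tool_pos: [0.5446, -0.098, 0.1857]
orientation: [0.755, -0.656, -0.001, 0.0]
wrist_force: [0.5, -0.1, 0.7]
grip_width: 0.0
```

Request:
{"op": "play_rows", "data": {
  "moves": "-0.06 -0.16 -0.8 0;0 0 -0.8 0;0 0 -0.8 0;0 0 -0.8 0;0 0 -0.4 0;0 0 0 0;0 0 0 0"
}}

```text
time: 2.35
tool_pos: [0.5422, -0.105, 0.0964]
orientation: [0.754, -0.656, -0.0, 0.0]
wrist_force: [-0.0, -0.0, 0.0]
grip_width: -0.0
```

```bash
python3 - <<'E'
from h import *
c=arm.camera_info("wrist"); im=arm.grab_frame("wrist")
s=arm.state(); print(s["tool_pos"],s["wrist_force"])
a=arm.grab_frame("side")
b=cv2.resize(a[120:320,160:400],None,fx=2,fy=2)
im=np.ascontiguousarray(im)
for p in((.511,-.107),(.628,-.089),(.488,.047),(.605,.065)):
    uv=proj("wrist",(*p,.084),c); cv2.circle(im,tuple(int(v) for v in np.clip(uv,-999,999)),4,(255,0,0),1)
out=np.zeros((784,512,3),np.uint8)
o=np.hstack([cv2.resize(im,(400,300)),cv2.resize(b,(400,333))[:300]])
cv2.imwrite("pics/w1.png",o[...,::-1])
E
```

```text
[ 0.54252856 -0.10510164  0.09700561] [ 0.28272695 -0.75629203  0.36705809]
```

View pics/w1.png

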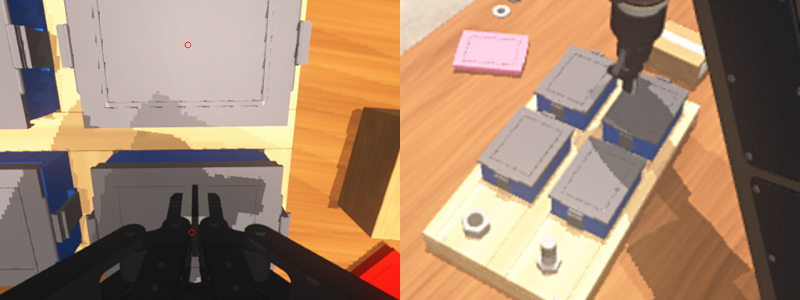

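The wrist view shows the shut fingers at about (195,200), over B's inner long side. D's projected centre falls mid-lid at (187,45). Pressing B gently.

Request:
{"op": "play_rows", "data": {
  "moves": "0 0 -0.12 0;0 0 -0.12 0;0 0 -0.12 0;0 0 -0.08 0;0 0 -0.04 0;0 0 0 0"
}}

```text
time: 2.95
tool_pos: [0.5421, -0.105, 0.0842]
orientation: [0.754, -0.656, -0.0, 0.0]
wrist_force: [1.1, -0.3, 0.9]
grip_width: -0.0002
```

Request:
{"op": "play_rows", "data": {
  "moves": "0 0 -0.04 0;0 0 -0.04 0;0 0 0 0"
}}

```text
time: 3.2
tool_pos: [0.5423, -0.105, 0.084]
orientation: [0.754, -0.656, 0.001, -0.0]
wrist_force: [-6.6, 1.6, 21.6]
grip_width: -0.0003
```

B is firm: 21.6 N with the tip stopped at z=.084. Next is D's inner side at (.596,-.094).

Request:
{"op": "play_rows", "data": {
  "moves": "0 0 0.6 0;0 0 0.2 0;0.72 0.15 0 0;0.72 0.15 0 0;0.72 0.15 0 0;0 0 -0.2 0;0 0 -0.2 0;0 0 -0.2 0;0 0 -0.1 0;0 0 0 0"
}}

```text
time: 4.03
tool_pos: [0.5953, -0.0939, 0.0844]
orientation: [0.754, -0.657, -0.001, 0.0]
wrist_force: [-0.1, 0.3, -0.6]
grip_width: 0.0001
```

Request:
{"op": "play_rows", "data": {
  "moves": "0 0 -0.04 0;0 0 -0.04 0;0 0 0 0"
}}

```text
time: 4.28
tool_pos: [0.5956, -0.0939, 0.084]
orientation: [0.754, -0.656, 0.0, 0.0]
wrist_force: [-6.3, 0.9, 15.6]
grip_width: -0.0001
```

D is firm as well (15.6 N at .084). Next is C's inner side at (.573,.060).

Request:
{"op": "play_rows", "data": {
  "moves": "0 0 0.7 0;0 0 0.3 0;-0.15 1 0 0;-0.15 1 0 0;-0.15 1 0 0;-0.15 1 0 0;-0.15 1 0 0;-0.15 1 0 0;0 0.16 0 0;0 0 -0.3 0;0 0 -0.3 0;0 0 -0.2 0;0 0 -0.1 0;0 0 0 0"
}}

```text
time: 5.45
tool_pos: [0.5735, 0.0593, 0.0845]
orientation: [0.754, -0.657, -0.0, 0.0]
wrist_force: [0.1, -1.4, 0.2]
grip_width: -0.0
```

Request:
{"op": "play_rows", "data": {
  "moves": "0 0 -0.04 0;0 0 -0.04 0;0 0 0 0"
}}

```text
time: 5.7
tool_pos: [0.5738, 0.0595, 0.084]
orientation: [0.754, -0.657, 0.0, 0.0]
wrist_force: [-3.3, -2.7, 10.4]
grip_width: 0.0003
```

C is firm (10.4 N, no give), so A should be the loose one. Pressing A's inner side at (.520,.052).

Request:
{"op": "play_rows", "data": {
  "moves": "0 0 0.6 0;0 0 0.2 0;-0.72 -0.1 0 0;-0.72 -0.1 0 0;-0.72 -0.1 0 0;0 0 -0.2 0;0 0 -0.2 0;0 0 -0.2 0;0 0 -0.1 0;0 0 0 0"
}}

```text
time: 6.53
tool_pos: [0.52, 0.0527, 0.0849]
orientation: [0.754, -0.656, -0.0, 0.0]
wrist_force: [0.2, 0.5, -0.8]
grip_width: -0.0002
```

Request:
{"op": "play_rows", "data": {
  "moves": "0 0 -0.04 0;0 0 -0.04 0;0 0 -0.04 0;0 0 0 0"
}}

```text
time: 6.87
tool_pos: [0.5198, 0.0528, 0.0827]
orientation: [0.754, -0.656, 0.0, 0.0]
wrist_force: [0.1, -0.5, 0.8]
grip_width: 0.0003
```

A gives way (z=.0827 at under 1 N). I'll continue to the rim for the rocking check.

Request:
{"op": "play_rows", "data": {
  "moves": "0 0 -0.04 0;0 0 -0.04 0;0 0 -0.04 0;0 0 0 0;0 0 0 0"
}}

```text
time: 7.28
tool_pos: [0.5199, 0.0528, 0.0803]
orientation: [0.754, -0.656, 0.0, -0.0]
wrist_force: [-0.8, 0.8, 6.6]
grip_width: -0.0003
```

```bash
python3 - <<'E'
from h import *
a=arm.grab_frame("side"); s=arm.state(); print(s["tool_pos"],s["wrist_force"],s["time"])
cv2.imwrite("pics/s2.png",cv2.resize(a[140:300,160:360],None,fx=4,fy=3.75)[...,::-1][:600])
E
```

```text
[0.51986429 0.05277214 0.08028459] [-1.07331628 -0.83567006  6.3228379 ] 7.3333
```

View pics/s2.png

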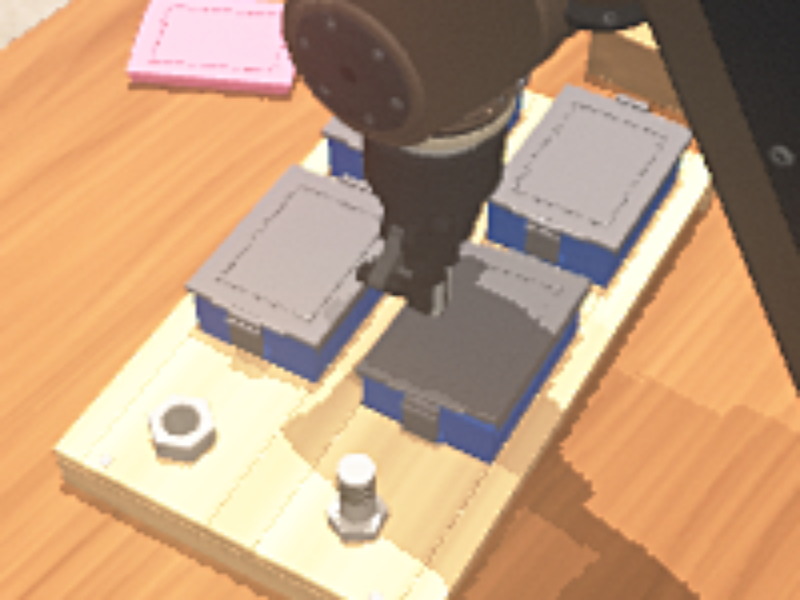

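The side view shows A's inner edge pressed down under the fingertip at about (430,300); the other lids, nut and bolt are undisturbed. It met the rim 3.7 mm down, so A rocks. I'll let go and move to A's +y end, about 42 mm from centre.

Request:
{"op": "play_rows", "data": {
  "moves": "0 0 0.4 0;0 0 0.5 0;-0.5 0.47 0 0;-0.5 0.47 0 0;-0.5 0.47 0 0;0 0 0 0;0 0 -0.2 0;0 0 -0.2 0;0 0 -0.2 0;0 0 -0.08 0;0 0 0 0"
}}

```text
time: 8.25
tool_pos: [0.4822, 0.0876, 0.0845]
orientation: [0.754, -0.657, -0.0, 0.001]
wrist_force: [-1.4, 0.0, 0.6]
grip_width: 0.0004
```

Request:
{"op": "play_rows", "data": {
  "moves": "0 0 -0.04 0;0 0 -0.04 0;0 0 0 0"
}}

```text
time: 8.5
tool_pos: [0.4825, 0.0878, 0.0834]
orientation: [0.754, -0.656, 0.0, -0.0]
wrist_force: [0.6, -0.9, 1.8]
grip_width: 0.0002
```

Request:
{"op": "play_rows", "data": {
  "moves": "0 0 -0.04 0;0 0 -0.04 0;0 0 0 0"
}}

```text
time: 8.75
tool_pos: [0.4824, 0.0879, 0.0816]
orientation: [0.754, -0.656, 0.0, -0.0]
wrist_force: [-0.4, 0.3, -0.2]
grip_width: 0.0001
```

Request:
{"op": "play_rows", "data": {
  "moves": "0 0 -0.04 0;0 0 -0.04 0;0 0 0 0"
}}

```text
time: 9.0
tool_pos: [0.4821, 0.0881, 0.0791]
orientation: [0.754, -0.656, -0.0, 0.0]
wrist_force: [-0.8, 0.1, 1.4]
grip_width: 0.0001
```

Request:
{"op": "play_rows", "data": {
  "moves": "0 0 -0.04 0;0 0 -0.04 0;0 0 0 0"
}}

```text
time: 9.25
tool_pos: [0.4823, 0.088, 0.078]
orientation: [0.754, -0.656, 0.0, -0.0]
wrist_force: [-2.6, -0.6, 15.6]
grip_width: 0.0002
```

Request:
{"op": "play_rows", "data": {
  "moves": "0 0 -0.04 0;0 0 -0.04 0;0 0 0 0"
}}

```text
time: 9.5
tool_pos: [0.4823, 0.088, 0.0778]
orientation: [0.755, -0.656, 0.001, -0.001]
wrist_force: [-10.8, -2.4, 41.8]
grip_width: -0.0002
```

The +y end is home (stop at z=.078). Now the -y end, more gently.

Request:
{"op": "play_rows", "data": {
  "moves": "0 0 0.6 0;0 0 0.4 0;0.12 -0.82 0 0;0.12 -0.82 0 0;0.12 -0.82 0 0;0.12 -0.82 0 0;0 0 0 0;0 0 -0.2 0;0 0 -0.2 0;0 0 -0.16 0;0 0 0 0"
}}

```text
time: 10.42
tool_pos: [0.4936, 0.0068, 0.0853]
orientation: [0.755, -0.656, -0.001, 0.0]
wrist_force: [0.6, 0.5, 0.2]
grip_width: 0.0002
```

Request:
{"op": "play_rows", "data": {
  "moves": "0 0 -0.04 0;0 0 -0.04 0;0 0 -0.04 0;0 0 0 0"
}}

```text
time: 10.75
tool_pos: [0.4942, 0.0062, 0.0832]
orientation: [0.755, -0.656, 0.0, 0.0]
wrist_force: [0.4, -0.3, 0.6]
grip_width: 0.0
```

Request:
{"op": "play_rows", "data": {
  "moves": "0 0 -0.04 0;0 0 -0.04 0;0 0 0 0"
}}

```text
time: 11.0
tool_pos: [0.4942, 0.006, 0.0812]
orientation: [0.754, -0.656, 0.0, 0.0]
wrist_force: [0.5, 0.6, 0.1]
grip_width: 0.0
```

Request:
{"op": "play_rows", "data": {
  "moves": "0 0 -0.04 0;0 0 -0.04 0;0 0 0 0"
}}

```text
time: 11.25
tool_pos: [0.4941, 0.006, 0.0792]
orientation: [0.754, -0.656, -0.0, 0.0]
wrist_force: [-0.8, -0.1, -0.0]
grip_width: 0.0004
```

Request:
{"op": "play_rows", "data": {
  "moves": "0 0 -0.04 0;0 0 -0.04 0;0 0 0 0"
}}

```text
time: 11.5
tool_pos: [0.4943, 0.006, 0.078]
orientation: [0.754, -0.656, 0.0, -0.0]
wrist_force: [-3.8, 0.1, 11.0]
grip_width: -0.0001
```

Request:
{"op": "play_rows", "data": {
  "moves": "0 0 -0.04 0;0 0 0 0"
}}

```text
time: 11.67
tool_pos: [0.4943, 0.006, 0.0779]
orientation: [0.754, -0.656, 0.001, -0.0]
wrist_force: [-6.8, -0.2, 26.4]
grip_width: 0.0003
```

Both ends stop at .078. I'll re-touch the +y end to confirm it stayed down.

Request:
{"op": "play_rows", "data": {
  "moves": "0 0 0.6 0;0 0 0.4 0;-0.12 0.82 0 0;-0.12 0.82 0 0;-0.12 0.82 0 0;-0.12 0.82 0 0;0 0 0 0;0 0 -0.3 0;0 0 -0.3 0;0 0 -0.16 0;0 0 -0.08 0;0 0 -0.03 0;0 0 0 0"
}}

```text
time: 12.75
tool_pos: [0.4822, 0.0876, 0.0792]
orientation: [0.754, -0.657, -0.0, 0.0]
wrist_force: [0.2, -0.1, 0.2]
grip_width: 0.0001
```

Request:
{"op": "play_rows", "data": {
  "moves": "0 0 -0.04 0;0 0 -0.04 0;0 0 0 0"
}}

```text
time: 13.0
tool_pos: [0.4824, 0.0878, 0.0781]
orientation: [0.754, -0.656, 0.0, -0.0]
wrist_force: [-2.1, -2.1, 5.1]
grip_width: -0.0002
```

Request:
{"op": "play_rows", "data": {
  "moves": "0 0 0.5 0;0 0 1 0;0 0 1 0;0 0 1 0;0 0 1 0;-0.3 -1 1 0;-0.3 -1 0.5 0;-0.3 -1 0 0;-0.3 -1 0 0;-0.3 -1 0 0;-0.3 -1 0 0;-0.3 -1 0 0;-0.3 -1 0 0;-0.3 -1 0 0;-0.3 -1 0 0;-0.3 -1 0 0;-0.3 -1 0 0;-0.3 -1 0 0;-0.3 -1 0 0;0 0 0 0"
}}

```text
time: 14.67
tool_pos: [0.3765, -0.2653, 0.2277]
orientation: [0.754, -0.657, 0.001, 0.0]
wrist_force: [-0.4, -0.0, -0.9]
grip_width: 0.0002
```

```bash
python3 - <<'E'
from h import *
a=arm.grab_frame("side"); s=arm.state(); print(s["tool_pos"],s["wrist_force"],s["time"])
cv2.imwrite("pics/s3.png",cv2.resize(a[140:300,160:360],None,fx=4,fy=3.75)[...,::-1][:600])
im=arm.grab_frame("top")[...,::-1]; cv2.imwrite("pics/top3.png",im)
c=arm.camera_info("top")
for f in("pics/top0.png","pics/top3.png"):
    hsv=cv2.cvtColor(cv2.imread(f),cv2.COLOR_BGR2HSV)
    m=cv2.inRange(hsv,(0,0,70),(179,60,160)); m[:150]=0;m[270:]=0;m[:,:203]=0;m[:,325:]=0
    m=cv2.morphologyEx(cv2.morphologyEx(m,cv2.MORPH_OPEN,np.ones((3,3))),cv2.MORPH_CLOSE,np.ones((5,5)))
    for q in cv2.findContours(m,cv2.RETR_EXTERNAL,cv2.CHAIN_APPROX_NONE)[0]:
        if cv2.contourArea(q)<500: continue
        r=cv2.minAreaRect(np.float32([ray("top",x[0],.084,c)[:2] for x in q])); print(f,np.round(r[0],4),np.round(r[1],4))
E
```

```text
[ 0.37663319 -0.26358218  0.22756432] [0.31465778 0.21820642 0.33554111] 14.7167
pics/top0.png [0.4877 0.0474] [0.0929 0.1365]
pics/top0.png [ 0.5106 -0.1066] [0.0925 0.139 ]
pics/top0.png [0.6046 0.0652] [0.0929 0.137 ]
pics/top0.png [ 0.6284 -0.089 ] [0.0935 0.1381]
pics/top3.png [0.4882 0.0474] [0.0925 0.1365]
pics/top3.png [ 0.5106 -0.1066] [0.0925 0.139 ]
pics/top3.png [0.6046 0.0652] [0.0929 0.137 ]
pics/top3.png [ 0.6281 -0.089 ] [0.0929 0.138 ]
```

View pics/s3.png

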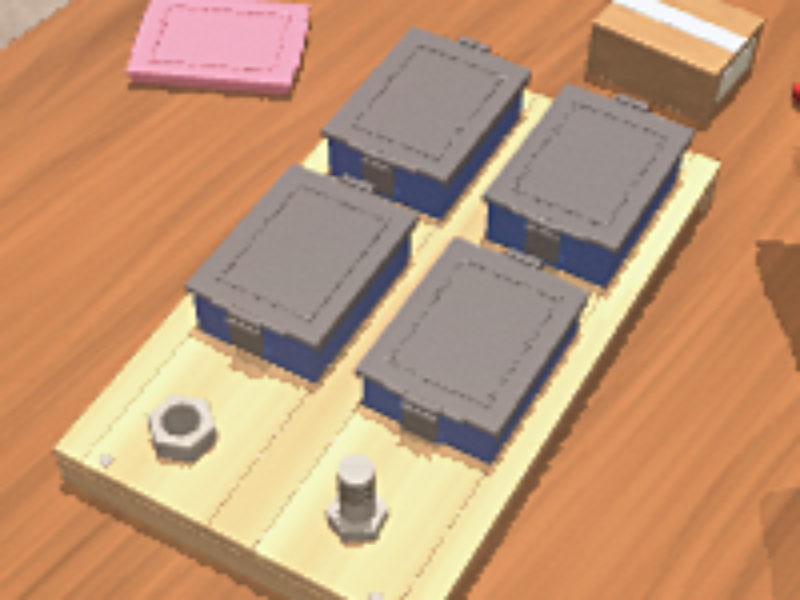

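The side view shows lid A (475,335) level, with both its clips now standing above it at (420,415) and (523,258), like the other lids. The nut, bolt and carton haven't moved. Handing in.

```bash
python3 -c "from rig import arm; print(arm.job_done())"
```

```text
the job is handed in; nothing more can be done
None
```

The loose lid is found, pressed home at both ends and handed in at about 15 s. It was the one nearest the robot on the +y side, centred at about (0.488, 0.047).

- **Finding it:** I pressed each lid on a long side with the shut fingertips. Three were firm, stopping at 0.084 m with 10–22 N. The fourth gave way at under 1 N and met the rim 3.7 mm down. I didn't measure the tilt itself, but by the lid's geometry that is roughly 0.14 rad, above the 0.08 needed.
- **Seating it:** I pressed the +y end and then the -y end. Both stopped at 0.078 m, 6 mm below the start.
- **Force:** the +y end press peaked at 41.8 N on the wrist, well above the 4–10 N needed. That is under the 120 N wrist limit. It was through the fingertips, so I took the 40 N limit on the arm and gripper body not to apply. The -y end met almost no resistance until 0.078 m, so it was probably already nearly down by then.
- **Last checks:** a second touch on the +y end again stopped at 0.078 m. In the last side picture all four lids look level with clips above them, and the nut, bolt and carton look unmoved. From above, no lid had shifted by more than about 0.5 mm, and the arm is well clear. None of the checks disagreed.

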